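# Wind out the microscope stage and snap the cover onto its sample chamber

## Robot

A 6-joint arm with a two-finger parallel gripper is mounted at the origin on the work surface. World frame = base frame: x ahead of the robot, y to its left, z up, the work surface at z = 0. Lengths are in mm, angles in rad, forces in N, time in s.
With the tool pointing down it reaches from about 275 to 725 mm from the base axis. Payload 5.6 kg.
Tool frame: the origin (TCP) lies at the very end of the fingers, on their centre line; the grasp point (between the pads) lies 19 mm behind it (grip_depth is the distance from the TCP to the grasp point, in mm); z points along the fingers, y is the line along which they close (so a half turn about z gives the same grasp; the last joint's range is limited). The gripper opens to 85 mm and grips with 20 to 120 N. Pads are 22 mm wide; open, the fingers measure 114 mm over their backs; the gripper's body (76 mm by 85 mm) begins 54 mm behind the grasp point. The pads swing forward as they close: fully open they stand 13 mm farther back than shut.
Start: joints at [1.567, 0.255, 0.108, 0, -1.424, -0.285], TCP at [156.614, 527.224, 231.283] pointing down, gripper open.
Joint ranges: [-2.95, 2.95], [-1.21, 1.97], [-1.09, 1.5], [-2.87, 1.71], [-2.94, -0.07], [-3.05, 3.05]. Speed limits (rad/s): [2.57, 2.57, 3.14, 3.14, 3.14, 3.14].

## Interface

Orientations are given as a unit quaternion [x, y, z, w].
In Python, from rig import sense, grab_frame, job_done, grip_depth gives the robot as it stands.
- The arm moves only by the shell command python3 -m creep 'ROWS' [OPENING]. ROWS is JSON, a list that holds one entry, the list of rows, each a list of 4 numbers: the shift along the tool's x, y, z in m, then the turn about the tool's z in degrees. In form: [[[dx, dy, dz, yaw], ...]]. A call has 1 to 5 rows; each row shifts and turns the commanded pose from where the row before left it, along the tool's axes as they then stand; what a row does not reach is not made up. A row lasts 1/12 s, in which the tool goes at most 41.7 mm and 7.16 degrees, less where a joint would pass 70% of its speed; a pose out of reach is approached as far as the arm can. A call with a gripper value outside its range is refused whole. OPENING is the finger opening in m, from 0 to 0.0854, set as the call begins (- or left out, the last holds). The fingers move at their own pace and stop on an object; the grip force is fixed at half the most. Time passes only in rows, so rows that do not move let the fingers close. It gives the time, the measured TCP pose, the force, the opening and the grip force at its end, in the units of the state.
- sense(): the state, without advancing time (a new reading comes with each control period).
- grab_frame(name): name is "scene" or "top" or "wrist"; returns a dict with "color" (480x640x3 uint8, red, green, blue), "depth" (480x640 float32, mm along the optical axis (not along the pixel's ray), 0 where there is no reading), "fx", "fy", "cx", "cy" (pixels), "position" and "attitude" of the camera in the world; the wrist camera has in their place "T_tool_cam" (4x4, takes a point from camera to tool coordinates, whose origin is the TCP and whose axes are the flange's). Camera axes: x right, y down, z forward; pixel columns grow to the right and rows downward; lengths in mm; the calibration is good to about 2 mm. The wrist camera is an equidistant fisheye: a pixel r from the principal point sees the ray r / f radians off the axis. A picture is of the moment at which its call begins: read the wrist's pose just before it.
- job_done(): hands the job in; it is judged then, once.
The state is a dict: "t": time; "joints": joint angles; "joint_vel": joint speeds; "joint_efforts": joint torques, N m; "tcp_pos": TCP position; "ee_rot": TCP orientation; "force": force on the tool from outside, world axes, zero at the start; "torque": the same for the moment, N m; "width": opening from 0.0 (shut) to 1.0 (fully open); "grasp_force": force on a finger pad.
Only numpy, scipy, OpenCV 4.12 (cv2) and the standard library are available. Lean on these libraries where they do the work, as an engineer would, in place of code of your own. Each camera call takes 0.05 s, during which the arm holds its last target. There are 200 camera calls.

## Task

Wind the hand crank of the microscope stage counter-clockwise (seen from above) until the carriage has come out from under the lens to its end stop. Then take the white clip cover, set it on the sample chamber on the carriage and press it straight down until it snaps past the spring rollers, and keep pressing firmly so that the rubber seal underneath stays squeezed: finish while still pressing on the cover, do not let go. Do not bump the microscope, and leave the bottle, the mouse and the slide box where they are.

Things in the scene. Friction and masses are not known exactly. Their poses are not given: they have to be found in the camera images.
- stage: The fixed stage: a dark steel rail 120 mm wide (its x) and 305 mm long (its y), top 18 mm above the bench, with a grey crank gearbox 60 x 60 x 50 mm tall at its own (0, -210 mm) and the microscope at its +y end. Origin on the bench at the rail's middle; z up; anchored. Its position and yaw vary.
- crank (a joint): Hand crank on the gearbox, vertical axis: angle in rad, growing counter-clockwise seen from above; 0 to 10.5, where 10.5 is the end stop with the carriage fully out. It starts between 1.1 and 3.9, so 1.05 to 1.5 turns remain. Stiff (about 0.3 N m, some 7 N at the handle); stays where it is left.
- crank_hub (a point): Point on the crank's axis, 60 mm above the bench (top of the flat crank arm); it does not move.
- crank_grip (a point): Point on the axis of the crank's upright handle: a round black post 16 mm in diameter fixed to the crank arm, 45 mm from the crank's axis, rising from 60 mm to 102 mm above the bench; this point is 87 mm above the bench. Moves round with the crank.
- carriage (a joint): Travel of the aluminium carriage in m: 0 under the lens to 0.147 at the end stop; it moves along the stage's -y, driven only by the crank (14 mm per rad); it cannot be pushed by hand.
- chamber (a point): Centre of the top of the rubber seal (44 x 40 mm) in the sample chamber on the carriage, 40 mm above the bench when not squeezed. This point rides on the carriage (not on the seal); its axes are those of the stage. Inner faces of two guide cheeks stand at y = +-24 mm from it, 14 mm above the seal plane, with flared lips above them up to 25 mm.
- rollers (a point): Point midway between the chamber's two sprung steel rollers, 11.8 mm above the seal plane, riding on the carriage. The roller axes are at x = +-30.5 mm from it, each 9 mm in diameter and 33 mm long along y; they give way outward. Their housings outside them reach 16 mm above the seal plane.
- cover: Loose white clip cover, 90 to 145 g, upright on the bench: block 48 (x) x 44 (y) x 26 mm tall, a round bead 9 mm in diameter along the foot of both x sides (59 mm over the beads), and on top a grip rib 14 mm thick (x), 36 mm long (y), from 26 to 52 mm high. Origin at the centre of its underside. It goes on with its origin over the chamber and its x along the stage's x, either way round.
- seal (a joint): How far the sprung rubber seal is squeezed, in m: 0 free, 0.005 fully, about 3 N per mm. While the cover goes on, its beads meet the rollers with its underside 14 mm above the seal; pressing takes up to about 12 N; at about 7 mm the force drops suddenly and the cover jumps down to the seal (0 mm); pressing on then squeezes the seal.
- microscope: The fixed video microscope, origin and axes those of the stage. A lens tube (44 mm in diameter) with a camera on top stands over the stage's own (0, 70 mm), from 86 mm to 280 mm above the bench; column at its own (135, 100 mm), 290 mm tall; foot behind the rail.
- oil: Bystander: small amber bottle, 32 mm in diameter, 70 mm tall; origin under its base.
- mouse: Bystander: black computer mouse 105 x 60 x 32 mm; origin under its centre.
- slidebox: Bystander: grey slide box 55 (x) x 90 (y) x 35 mm tall; origin under its centre.
There are look-alikes about, which are no part of the job. There is more than one size of the cover; the job needs the smallest.

How it is judged (in metres and radians):
On the way, in this order (a step that is already met when the one before it is completed fails the run):
1. the carriage is wound out to its end stop (within 4 mm) (value of joint carriage above 0.143 m), for 0.2 s.
2. the cover is snapped onto the chamber (z of cover in the frame of chamber below 0.003 m and horizontal distance between cover and chamber below 0.005 m and value of joint carriage above 0.143 m), for 0.1 s.
At the end, for the whole second after the job is handed in: The carriage is within 4 mm of its end stop, the cover sits snapped in the chamber (within 5 mm of its centre, upright within 7 degrees), and the fingers still press it so that the seal is squeezed by more than 1.5 mm (about 5 N), steadily through the last second (value of joint carriage above 0.143 m and value of joint seal above 0.0015 m and z of cover in the frame of chamber below -0.001 m and horizontal distance between cover and chamber below 0.005 m and angle between cover's own z axis and vertical below 0.12 rad and contact force between the fingers and cover above 2 N and linear speed of cover below 0.02 m/s); the arm keeps its last pose, push and grip.
It fails at once if the microscope is bumped (over 5 N) (contact force between anything else and microscope above 5 N).
It fails at once if the bottle is moved (distance of oil from where it was at the start of the episode above 0.02 m).
It fails at once if the mouse is moved (distance of mouse from where it was at the start of the episode above 0.02 m).
It fails at once if the slide box is moved (distance of slidebox from where it was at the start of the episode above 0.02 m).
It also fails if it takes over 72 s, if anything falls off the work surface, if the arm or the gripper's body presses on something with over 40 N, if the wrist force passes 120 N, or if a joint passes its speed limit or range.

## Working session

There is one attempt and no reset: what is moved stays moved. The work goes in short steps, Python scripts to look and compute and a shell command to move; the robot and the scene stay as the last step left them, time stands still between calls to the robot, and variables do not carry over. Pictures are saved under pics/ and viewed, at most 10 in all, crops included, and the job is handed in when it is done.

```bash
mkdir -p pics; ls; cat > h.py <<'E'
import numpy as np, cv2
from scipy.spatial.transform import Rotation as R
from rig import sense, grab_frame
def cast(f,u,v,z):
    d=R.from_quat(f["attitude"]).as_matrix()@np.array([(u-f["cx"])/f["fx"],(v-f["cy"])/f["fy"],1.0]) if np.size(f["attitude"])==4 else np.array(f["attitude"])@np.array([(u-f["cx"])/f["fx"],(v-f["cy"])/f["fy"],1.0])
    p=np.array(f["position"]); return p+d*(z-p[2])/d[2]
def cloud(f):
    v,u=np.mgrid[:480,:640]; d=f["depth"]
    c=np.stack([(u-f["cx"])/f["fx"]*d,(v-f["cy"])/f["fy"]*d,d],-1)
    A=np.array(f["attitude"]); A=R.from_quat(A).as_matrix() if A.size==4 else A
    return c@A.T+np.array(f["position"])
E
python3 - <<'E'
from h import *
import pickle
s=sense();print(s)
for n in("top","scene"):
    f=grab_frame(n);pickle.dump(f,open(n+".pkl","wb"));cv2.imwrite(f"pics/{n}.png",f["color"][...,::-1])
    print({k:f[k] for k in f if k not in("color","depth")},(f["depth"]>0).mean())
E
```

```text
pics
{'t': 0.0, 'joints': array([ 1.56659230e+00,  2.55744214e-01,  1.06976125e-01, -4.97386278e-04,
       -1.42392964e+00, -2.84619036e-01]), 'joint_vel': array([-0.00022288,  0.0018863 ,  0.00194126,  0.0011848 ,  0.00055606,
       -0.00062592]), 'joint_efforts': array([-1.59664931e-03, -3.86626375e+01,  2.37938225e+01,  5.36530182e+00,
       -6.22413980e-03, -4.50025382e-06]), 'tcp_pos': array([156.43761559, 526.73917905, 230.38258805]), 'ee_rot': array([ 9.89585015e-01, -1.43946286e-01, -1.10708520e-04,  9.75744890e-04]), 'force': array([-0.18481295,  0.14319726, -0.16000292]), 'torque': array([-0.00532278,  0.00260576, -0.01196366]), 'grasp_force': 0.0, 'width': 0.9973843543436737}
{'fx': 463.27543714354374, 'fy': 463.27543714354374, 'cx': 312.37779369086934, 'cy': 236.67167652957423, 'position': array([ 448.47024042,  -43.34974781, 1241.98025088]), 'attitude': array([-0.70626331,  0.70739523, -0.01411422,  0.02418498])} 0.996064453125
{'fx': 563.4947442146868, 'fy': 563.4947442146868, 'cx': 325.6352228665596, 'cy': 240.99192624090256, 'position': array([ 832.51942661,  460.00389391, 1066.22269717]), 'attitude': array([ 0.24084084,  0.93255152, -0.25869013, -0.07363945])} 0.995849609375
```

View pics/top.png

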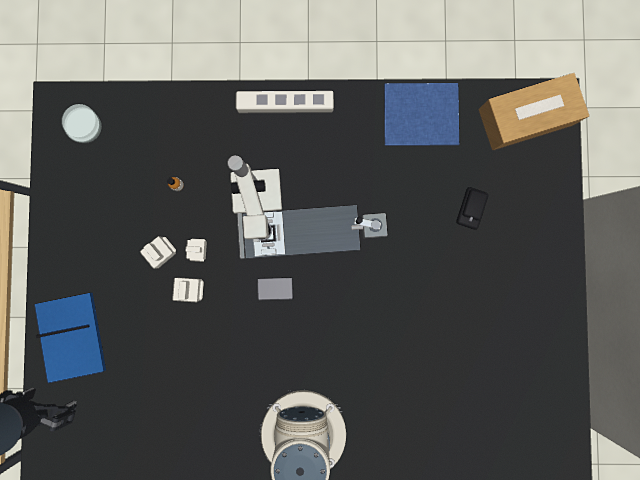

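View pics/scene.png

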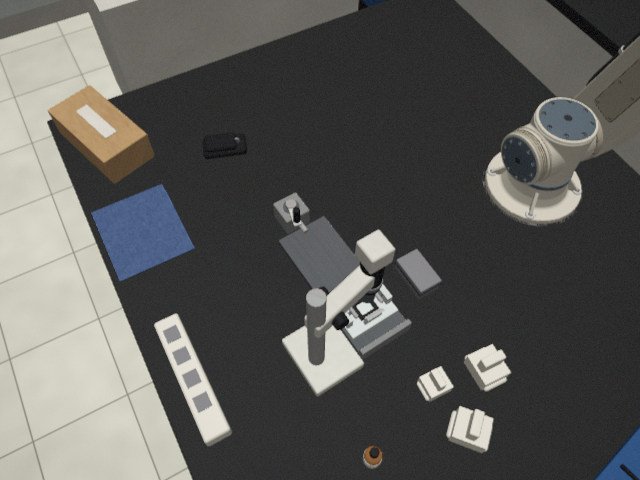

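Top view: the crank gearbox is at (375,225), the rail spans u 240–360, and the microscope is at (255,200). There are three white cover candidates, at (158,252), (196,250) and (188,290). The one at (196,250) looks smallest, so it fits "the smallest". I'll measure all three and confirm in a crop. The slide box is at (275,289), the bottle at (175,184) and the mouse at (472,208).

```bash
python3 - <<'E'
from h import *
import pickle
f=pickle.load(open("top.pkl","rb"));g=pickle.load(open("scene.pkl","rb"))
P=cloud(f);Q=cloud(g);c=f["color"]
print("bench z",np.median(P[350:380,400:500,2]),np.median(Q[150:200,330:400,2]))
white=(c.min(2)>150).astype(np.uint8)
for n,(u0,u1,v0,v1) in dict(A=(138,178,233,270),B=(182,212,236,265),C=(168,208,275,306)).items():
    m=np.zeros_like(white);m[v0:v1,u0:u1]=1
    z=P[...,2]
    for lo,hi in((12,200),):
        q=P[(m>0)&(z>lo)&(z<hi)]
        zt=np.percentile(q[:,2],98); zz=q[:,2]
        rib=q[zz>zt-8]; r=cv2.minAreaRect(rib[:,:2].astype(np.float32)); rb=cv2.minAreaRect(q[:,:2].astype(np.float32))
        print(n,"top",zt,"rib",r,"all",rb)
# rail rectangle: heights 12..25
z=P[...,2]; reg=np.zeros_like(white);reg[195:270,235:400]=1
q=P[(reg>0)&(z>13)&(z<23)];r=cv2.minAreaRect(q[:,:2].astype(np.float32));print("rail",r,cv2.boxPoints(r))
reg=np.zeros_like(white);reg[200:250,340:400]=1
q=P[(reg>0)&(z>40)&(z<56)];print("gearbox",cv2.minAreaRect(q[:,:2].astype(np.float32)),len(q))
q=P[(reg>0)&(z>90)&(z<112)];print("grip top",q.mean(0),len(q))
for n,F in((("top"),f),("scene",g)):
    C=cloud(F);cc=F["color"].max(2)
    o=np.hypot(C[...,0]-478,C[...,1]+210)<75
    q=C[o&(C[...,2]>65)&(C[...,2]<115)];print(n,q.mean(0),len(q),q[:,2].max())
im=cv2.resize(c[225:310,130:220],None,fx=6,fy=6,interpolation=cv2.INTER_CUBIC)
im2=cv2.resize(c[190:275,310:400],None,fx=6,fy=6,interpolation=cv2.INTER_CUBIC)
im=cv2.resize(np.hstack([im,im2])[...,::-1],(800,378))
cv2.imwrite("pics/crop1.png",im)
E
```

```text
bench z -0.9337615132084238 -0.18410498635273598
A top 69.1352147080275 rib ((475.0836486816406, 384.0992736816406), (46.33927917480469, 19.222877502441406), 40.990474700927734) all ((476.7025146484375, 382.16180419921875), (58.52391052246094, 70.04463195800781), 39.38912582397461)
B top 53.42072050750111 rib ((483.0975646972656, 282.8348388671875), (35.891754150390625, 13.077860832214355), 89.480712890625) all ((482.53619384765625, 282.9788513183594), (45.26176834106445, 53.31267547607422), 88.55888366699219)
C top 68.6120469109691 rib ((377.37652587890625, 304.7525634765625), (17.962173461914062, 46.839019775390625), 85.70426940917969) all ((377.4218444824219, 302.21380615234375), (69.61936950683594, 57.47063064575195), 87.09500122070312)
rail ((554.953369140625, -2.6861724853515625), (168.832763671875, 360.6435546875), 4.145155429840088) [[ 457.7235   171.062  ]
 [ 483.7921  -188.63817]
 [ 652.1832  -176.43434]
 [ 626.1146   183.26582]]
gearbox ((542.9185791015625, -175.62518310546875), (60.15821838378906, 83.01586151123047), 4.783083915710449) 417
grip top [ 552.46227643 -142.89063254  100.2191919 ] 35<stdin>:24: RuntimeWarning: Mean of empty slice.
  ret = um.true_divide(
Traceback (most recent call last):
ValueError: zero-size array to reduction operation maximum which has no identity
```

```bash
python3 - <<'E'
from h import *
import pickle
f=pickle.load(open("top.pkl","rb"));g=pickle.load(open("scene.pkl","rb"));c=f["color"]
P=cloud(f);z=P[...,2];u=np.arange(640)[None,:]+0*z;v=np.arange(480)[:,None]+0*z
# rail edges along columns u 285..350
e=[]
for k in range(290,352,4):
    col=np.where((z[195:275,k]>9)&(z[195:275,k]<30))[0]+195
    e.append([P[col[0],k,:2],P[col[-1],k,:2]])
e=np.array(e)
for i in(0,1):
    p=np.polyfit(e[:,i,1],e[:,i,0],1);print("edge",i,np.degrees(np.arctan(p[0])),"x at y=-100:",np.polyval(p,-100))
m=(u>350)&(u<400)&(v>200)&(v<250)&(z>42)&(z<56);m&=(P[...,1]<-148)
print("gearbox",cv2.minAreaRect(P[m][:,:2].astype(np.float32)),m.sum())
for n,F in(("top",f),("scene",g)):
    C=cloud(F);d=np.hypot(C[...,0]-545,C[...,1]+180)<75
    for lo,hi in((55,70),(85,115)):
        q=C[d&(C[...,2]>lo)&(C[...,2]<hi)];print(n,lo,len(q),q.mean(0) if len(q) else "", cv2.minAreaRect(q[:,:2].astype(np.float32)) if len(q) else "")
im=cv2.resize(c[225:310,130:220],None,fx=6,fy=6,interpolation=cv2.INTER_CUBIC)
im2=cv2.resize(c[190:275,310:400],None,fx=6,fy=6,interpolation=cv2.INTER_CUBIC)
cv2.imwrite("pics/crop1.png",cv2.resize(np.hstack([im,im2])[...,::-1],(800,378)))
E
```

```text
edge 0 -4.256741203132826 x at y=-100: 596.1340923138058
edge 1 -4.313617056546646 x at y=-100: 478.7389353773793
gearbox ((543.7564697265625, -185.42141723632812), (60.154884338378906, 63.33110809326172), 4.698105335235596) 411
top 55 158 [ 546.4987674  -172.61036389   59.37633271] ((549.6180419921875, -167.5166473388672), (66.35047149658203, 34.56151580810547), 63.53868103027344)
top 85 36 [ 552.40031483 -142.70147881   99.81245379] ((552.6278076171875, -142.6458282470703), (12.608832359313965, 14.854032516479492), 0.19202947616577148)
scene 55 166 [ 550.53167874 -167.67129881   60.92363916] ((550.2361450195312, -164.2263946533203), (67.08636474609375, 26.80954360961914), 76.14370727539062)
scene 85 65 [ 554.77037691 -139.47217145   98.36811633] ((554.2536010742188, -141.21670532226562), (16.624549865722656, 15.473738670349121), 84.38874053955078)
```

View pics/crop1.png

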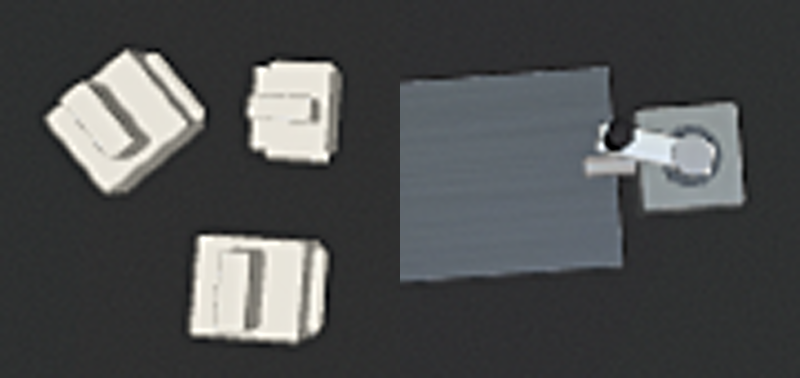

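The crop shows the small cover at (295,110), with a 36x13 mm rib and its top at 53 mm. The other two have ribs of about 46 mm and tops at 69 mm, so they are too big. The job's cover is the one at top-view (196,250), world (483,283).

The stage yaw is about 4.3°, the hub is at about (544,-186), and the crank grip is at about (553,-141). I'm setting out with the tool aligned to the stage.

```bash
python3 -m creep '[[[0,0,0,7],[0,0,0,7],[0,0,0,7],[0,0,0,7],[0,0,0,7]]]' && python3 -m creep '[[[0,0,0,7],[0,0,0,7],[0,0,0,7],[0,0,0,7],[0,0,0,6]]]' && python3 -m creep '[[[0.03,-0.009,0,0],[0.03,-0.009,0,0],[0.03,-0.009,0,0],[0.03,-0.009,0,0],[0.03,-0.009,0,0]]]' && python3 -m creep '[[[0.03,-0.009,0,0],[0.03,-0.009,0,0],[0.03,-0.009,0,0],[0.03,-0.009,0,0],[0.03,-0.009,0,0]]]' && python3 -m creep '[[[0.03,-0.009,0,0],[0.03,-0.009,0,0],[0.03,-0.009,0,0],[0.03,-0.009,0,0],[0.03,-0.009,0,0]]]'; python3 -c "
from rig import sense;s=sense();print(s['tcp_pos'],s['ee_rot'],s['joints'])"
```

```text
t: 0.52
tcp_pos: [156.5, 526.9, 230.7]
ee_rot: [0.899, -0.438, 0.0, 0.001]
force: [-0.1, -1.1, 0.1]
width: 0.999
grasp_force: 0.0
t: 0.93
tcp_pos: [156.5, 526.9, 230.7]
ee_rot: [0.732, -0.681, 0.0, 0.001]
force: [-0.4, -0.1, 0.5]
width: 1.0
grasp_force: 0.0
t: 1.35
tcp_pos: [213.3, 379.5, 230.8]
ee_rot: [0.734, -0.679, 0.0, 0.0]
force: [1.5, 1.0, 0.7]
width: 0.996
grasp_force: 0.0
t: 1.77
tcp_pos: [269.6, 233.4, 231.1]
ee_rot: [0.734, -0.679, -0.0, 0.0]
force: [0.5, -0.6, 1.0]
width: 1.001
grasp_force: 0.0
t: 2.18
tcp_pos: [326.0, 87.5, 231.2]
ee_rot: [0.734, -0.679, -0.0, -0.0]
force: [0.5, 0.5, -0.6]
width: 0.995
grasp_force: 0.0
[326.03537335  87.47821955 231.21707714] [ 7.34219936e-01 -6.78911669e-01 -9.56929142e-05 -1.51582346e-04] [ 7.36931773e-01 -1.83601006e-01 -3.51043556e-01 -2.20262046e-04
 -1.40306852e+00 -6.58657378e-01]
```

```bash
python3 -m creep '[[[0.025,-0.021,0.005,0],[0.025,-0.021,0.005,0],[0.025,-0.021,0.005,0],[0.025,-0.021,0.005,0],[0.025,-0.021,0.005,0]]]' && python3 -m creep '[[[0.025,-0.021,0.005,0],[0.025,-0.021,0.005,0],[0.025,-0.021,0.005,0],[0.024,-0.02,0.005,0],[0,0,0,0]]]'; cat >> h.py <<'E'
def wrist():
    s=sense();f=grab_frame("wrist");T=np.eye(4);T[:3,:3]=R.from_quat(s["ee_rot"]).as_matrix();T[:3,3]=s["tcp_pos"]
    f["W"]=T@np.array(f["T_tool_cam"]);return s,f
def wcast(f,u,v,z):
    a=(np.array(u)-f["cx"])/f["fx"];b=(np.array(v)-f["cy"])/f["fy"];r=np.hypot(a,b)+1e-9
    d=np.stack([a/r*np.sin(r),b/r*np.sin(r),np.cos(r)],-1)@f["W"][:3,:3].T;p=f["W"][:3,3]
    return p+d*((z-p[2])/d[...,2])[...,None]
def wcloud(f):
    v,u=np.mgrid[:480,:640];a=(u-f["cx"])/f["fx"];b=(v-f["cy"])/f["fy"];r=np.hypot(a,b)+1e-9
    d=f["depth"];t=np.tan(np.minimum(r,1.5));c=np.stack([a/r*t*d,b/r*t*d,d],-1)
    C=c@f["W"][:3,:3].T+f["W"][:3,3];C[d<=0]=np.nan;return C
E
python3 - <<'E'
from h import *
s,f=wrist();print(s["tcp_pos"],f["T_tool_cam"],f["fx"],f["cx"],f["cy"])
cv2.imwrite("pics/w1.png",f["color"][...,::-1])
C=wcloud(f);d=np.hypot(C[...,0]-548,C[...,1]+165)<80
for lo,hi in((90,110),(55,70),(44,54)):
    m=d&(C[...,2]>lo)&(C[...,2]<hi);q=C[m]
    if len(q): print(lo,len(q),q.mean(0),cv2.minAreaRect(q[:,:2].astype(np.float32)),np.argwhere(m).mean(0)[::-1])
E
```

```text
t: 2.6
tcp_pos: [441.2, -29.1, 205.7]
ee_rot: [0.734, -0.679, -0.0, 0.0]
force: [0.2, 1.8, 0.2]
width: 1.0
grasp_force: 0.0
t: 3.02
tcp_pos: [532.5, -122.8, 183.2]
ee_rot: [0.733, -0.68, -0.001, 0.002]
force: [0.3, -0.3, 0.4]
width: 0.999
grasp_force: 0.0
[ 532.51789167 -122.81310872  183.20351312] [[-3.42757325e-05 -9.62830422e-01 -2.70106603e-01  6.87944233e+01]
 [ 9.99999634e-01  1.97797888e-04 -8.31973532e-04 -1.16056998e+00]
 [ 8.54475943e-04 -2.70106532e-01  9.62830063e-01 -1.42166863e+02]
 [ 0.00000000e+00  0.00000000e+00  0.00000000e+00  1.00000000e+00]] 371.64829954431775 322.2045870546666 231.83909285017643
90 543 [ 553.82745662 -143.01045431  100.48967   ] ((554.1799926757812, -142.21893310546875), (15.60643482208252, 15.45592212677002), 33.400733947753906) [291.90423573 207.01473297]
55 1969 [ 547.76248441 -173.28248033   60.29836702] ((549.7772216796875, -168.64321899414062), (63.1403923034668, 23.349300384521484), 75.69068145751953) [307.36211275 154.46368715]
44 4805 [ 544.4269157  -189.11234904   49.73825365] ((545.3318481445312, -186.31259155273438), (60.35118103027344, 59.81489944458008), 3.979276657104492) [313.89240375 132.85390219]
```

View pics/w1.png

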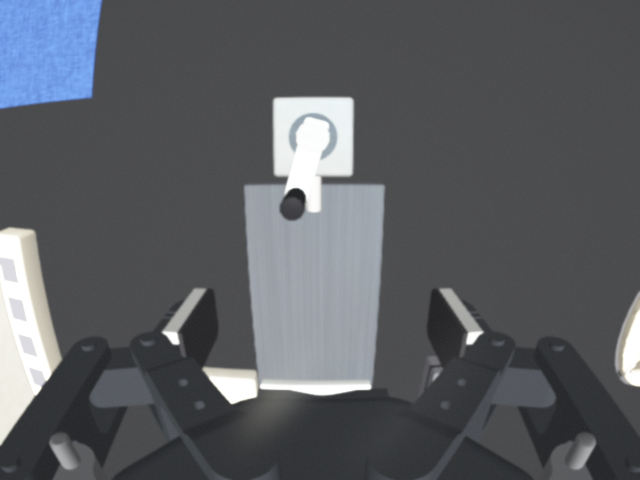

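The wrist picture shows the post at (293,205), the hub at (315,135) and the rail below it. The hub is at (545.3,-186.3) and the post at (554,-142.3). I'm going down on it and gripping.

```bash
python3 -m creep '[[[0.011,-0.010,0,0],[0.010,-0.010,0,0],[0,0,0.02,0],[0,0,0.02,0],[0,0,0.02,0]]]' && python3 -m creep '[[[0,0,0.02,0],[0,0,0.02,0],[0,0,0.013,0],[0,0,0,0],[0,0,0,0]]]' && python3 -m creep '[[[0,0,0,0],[0,0,0,0],[0,0,0,0],[0,0,0,0],[0,0,0,0]]]' 0.014 && python3 -m creep '[[[0,0,0,0],[0,0,0,0],[0,0,0,0],[0,0,0,0],[0,0,0,0]]]'
```

```text
t: 3.48
tcp_pos: [552.2, -138.5, 125.8]
ee_rot: [0.734, -0.679, 0.0, -0.0]
force: [-0.5, -0.8, -1.2]
width: 1.001
grasp_force: 0.0
t: 3.9
tcp_pos: [551.9, -138.6, 73.3]
ee_rot: [0.734, -0.679, -0.0, 0.001]
force: [0.2, -0.9, 0.2]
width: 0.998
grasp_force: 0.0
t: 4.32
tcp_pos: [552.8, -139.0, 73.8]
ee_rot: [0.734, -0.679, 0.0, -0.0]
force: [-1.2, 0.1, 0.4]
width: 0.3
grasp_force: 0.0
t: 4.73
tcp_pos: [552.6, -139.1, 73.7]
ee_rot: [0.734, -0.679, 0.0, -0.0]
force: [-1.9, 1.0, 4.3]
width: 0.172
grasp_force: 36.5
```

```bash
python3 - <<'E'
import numpy as np
t=np.radians(74.3+15*np.arange(25))
print(np.round(np.c_[np.arange(24),-np.diff(45*np.sin(t)),-np.diff(45*np.cos(t))],1).tolist())
E
```

```text
[[0.0, -1.7, 11.6], [1.0, 1.4, 11.7], [2.0, 4.4, 10.9], [3.0, 7.0, 9.4], [4.0, 9.2, 7.3], [5.0, 10.8, 4.6], [6.0, 11.6, 1.7], [7.0, 11.7, -1.4], [8.0, 10.9, -4.4], [9.0, 9.4, -7.0], [10.0, 7.3, -9.2], [11.0, 4.6, -10.8], [12.0, 1.7, -11.6], [13.0, -1.4, -11.7], [14.0, -4.4, -10.9], [15.0, -7.0, -9.4], [16.0, -9.2, -7.3], [17.0, -10.8, -4.6], [18.0, -11.6, -1.7], [19.0, -11.7, 1.4], [20.0, -10.9, 4.4], [21.0, -9.4, 7.0], [22.0, -7.3, 9.2], [23.0, -4.6, 10.8]]
```

```bash
python3 -m creep '[[[-0.0017,0.0116,0,0],[0.0014,0.0117,0,0],[0,0,0,0]]]'; python3 -c "
from rig import sense;s=sense();print(s['torque'],s['joints'])"
```

```text
t: 4.98
tcp_pos: [532.3, -138.1, 73.9]
ee_rot: [0.734, -0.679, 0.002, -0.004]
force: [7.8, 8.6, -1.3]
width: 0.174
grasp_force: 36.5
[ 3.16463112 -2.33063299  0.22617245] [ 0.02832401  0.3498604  -0.17485636 -0.00407346 -1.03745217  0.05210744]
```

```bash
python3 -m creep '[[[0.0044,0.0109,0,0],[0.0070,0.0094,0,0],[0.0092,0.0073,0,0],[0.0108,0.0046,0,0],[0.0116,0.0017,0,0]]]' && python3 -m creep '[[[0.0117,-0.0014,0,0],[0.0109,-0.0044,0,0],[0.0094,-0.0070,0,0],[0,0,0,0]]]'
```

```text
t: 5.4
tcp_pos: [499.6, -183.5, 73.7]
ee_rot: [0.734, -0.679, -0.0, -0.002]
force: [-1.7, 12.5, 9.1]
width: 0.169
grasp_force: 37.4
t: 5.73
tcp_pos: [506.8, -219.9, 73.4]
ee_rot: [0.734, -0.679, -0.005, 0.007]
force: [-22.4, -6.0, 19.4]
width: 0.172
grasp_force: 37.1
```

```bash
python3 - <<'E'
from h import *
s,f=wrist();print(s["tcp_pos"],s["force"],s["torque"])
im=f["color"][230:480,170:470];cv2.imwrite("pics/w2.png",cv2.resize(im,None,fx=2,fy=2)[...,::-1])
C=wcloud(f);z=C[...,2];d=np.hypot(C[...,0]-545,C[...,1]+186)<80
print("tilt",R.from_quat(s["ee_rot"]).as_matrix()[:,2])
m=d&(z>90)&(z<112);q=C[m];print(len(q),np.nanmedian(q,0))
m=d&(z>56)&(z<66);q=C[m];print(len(q),cv2.minAreaRect(q[:,:2].astype(np.float32)))
E
```

```text
[ 506.76126055 -219.91177361   73.40858676] [-22.40087096  -6.04946299  19.37445456] [-1.99969866  7.73639887  0.39934001]
tilt [-0.01621328 -0.00278174 -0.99986469]
4238 [ 507.77949683 -220.63854363  101.18477064]
944 ((527.1771850585938, -205.99758911132812), (59.71430969238281, 12.325370788574219), 23.808290481567383)
```

View pics/w2.png

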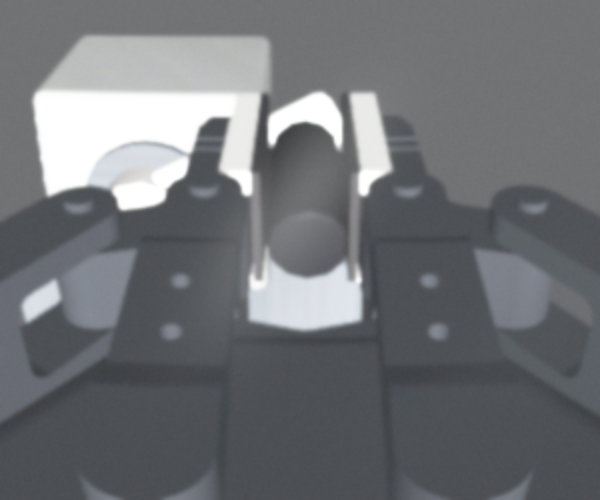

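The post is still centred between the pads (crop (310,240)) and the crank arm has followed to about 228°. Continuing.

```bash
python3 -m creep '[[[0.0073,-0.0092,0,0],[0.0046,-0.0108,0,0],[0.0017,-0.0116,0,0],[-0.0014,-0.0117,0,0]]]' && python3 -m creep '[[[-0.0044,-0.0109,0,0],[-0.0070,-0.0094,0,0],[-0.0092,-0.0073,0,0],[-0.0108,-0.0046,0,0]]]'; python3 -c "
from rig import sense;s=sense();print(s['torque'],s['joints'])"
```

```text
t: 6.12
tcp_pos: [544.8, -244.6, 74.5]
ee_rot: [0.734, -0.678, -0.001, 0.02]
force: [-23.2, -79.6, -7.1]
width: 0.166
grasp_force: 34.6
t: 6.45
tcp_pos: [588.3, -197.3, 74.1]
ee_rot: [0.734, -0.68, 0.002, 0.003]
force: [-4.3, -11.4, 3.7]
width: 0.165
grasp_force: 54.5
[-3.61975926  1.79453405 -0.04636326] [-0.06781613  0.47747904  0.02403739  0.0079775  -1.11679546  0.14051549]
```

```bash
python3 - <<'E'
from h import *
s,f=wrist();print(s["tcp_pos"],s["force"],s["width"],s["grasp_force"])
cv2.imwrite("pics/w3.png",f["color"][...,::-1])
E
```

```text
[ 588.30868678 -197.31087971   74.10431635] [ -4.28516983 -11.38579375   3.7389249 ] 0.1654821741750256 54.4849419593811
```

View pics/w3.png

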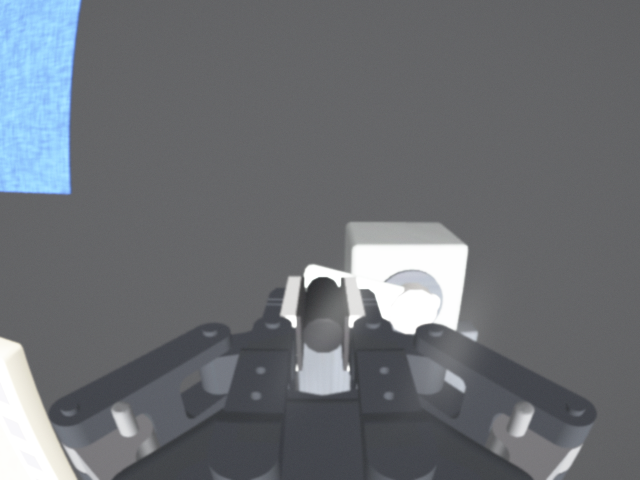

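The picture shows the post at (322,310), held between the pads, with the crank arm running right to the hub at (412,295), so about 270° has been wound. Friction in the pads gave a force spike, so I'll open, turn back, regrip and let the tool turn with the crank.

```bash
python3 -m creep '[[[0,0,0,0],[0,0,0,0],[0,0,0,0],[0,0,0,7],[0,0,0,7]]]' 0.07 && python3 -m creep '[[[0,0,0,7],[0,0,0,7],[0,0,0,7],[0,0,0,7],[0,0,0,7]]]' && python3 -m creep '[[[0,0,0,7],[0,0,0,7],[0,0,0,7],[0,0,0,7],[0,0,0,7]]]' && python3 -m creep '[[[0,0,0,7],[0,0,0,7],[0,0,0,7],[0,0,0,7],[0,0,0,7]]]' && python3 - <<'E'
from h import *
s,f=wrist();M=R.from_quat(s["ee_rot"]).as_matrix();print(s["tcp_pos"],s["force"],np.degrees(np.arctan2(M[1,0],M[0,0])),s["joints"])
C=wcloud(f);z=C[...,2];d=np.hypot(C[...,0]-545.3,C[...,1]+186.3)<70;dark=f["color"].max(2)<70
q=C[d&dark&(z>96)&(z<106)&(np.hypot(C[...,0]-588,C[...,1]+196)<20)];print(len(q),np.nanmedian(q,0) if len(q) else "",cv2.minAreaRect(q[:,:2].astype(np.float32)))
q=C[d&~dark&(z>57)&(z<64)];r=cv2.minAreaRect(q[:,:2].astype(np.float32));print(len(q),r)
p=np.median(q,0);print(p)
E
```

```text
t: 6.92
tcp_pos: [587.7, -191.7, 72.9]
ee_rot: [-0.644, 0.765, 0.0, 0.0]
force: [-0.7, 0.1, -0.1]
width: 0.822
grasp_force: 0.0
t: 7.33
tcp_pos: [587.7, -191.6, 73.0]
ee_rot: [-0.384, 0.924, 0.0, -0.0]
force: [-0.6, 0.3, 0.3]
width: 0.82
grasp_force: 0.0
t: 7.75
tcp_pos: [587.7, -191.6, 72.9]
ee_rot: [-0.088, 0.996, 0.0, -0.0]
force: [-0.3, 0.2, -0.8]
width: 0.824
grasp_force: 0.0
t: 8.17
tcp_pos: [587.7, -191.6, 73.0]
ee_rot: [0.216, 0.977, 0.0, -0.0]
force: [0.4, -0.5, -0.0]
width: 0.818
grasp_force: 0.0
[ 587.72469691 -191.62678766   72.95886025] [ 0.35970461 -0.53754368 -0.02558664] 155.11008950534432 [-6.30566862e-02  4.76082158e-01  2.18578016e-02 -5.82123260e-04
 -1.11691778e+00 -1.94189530e+00]
127 [ 583.00909981 -193.10075095   99.57588313] ((588.0266723632812, -190.36473083496094), (15.261479377746582, 9.701841354370117), 34.59618377685547)
5156 ((564.6392822265625, -189.91094970703125), (23.597436904907227, 66.70343017578125), 78.95613098144531)
[ 555.61148902 -187.08264064   60.32429886]
```

```bash
python3 -m creep '[[[-0.003,-0.0022,0.002,0],[0,0,0,0],[0,0,0,0],[0,0,0,0],[0,0,0,0]]]' 0.014 && python3 -m creep '[[[0,0,0,0],[0,0,0,0],[0,0,0,0],[0,0,0,0]]]' && python3 -m creep '[[[0.0016,0.0052,0,-7],[0.0016,0.0052,0,-7],[0.0016,0.0052,0,-7],[0.0016,0.0052,0,-7],[0.0016,0.0052,0,-7]]]' && python3 -m creep '[[[0.0016,0.0053,0,-7],[0.0016,0.0053,0,-7],[0.0016,0.0053,0,-7],[0.0016,0.0053,0,-7],[0.0016,0.0053,0,-7]]]'
```

```text
t: 8.63
tcp_pos: [590.6, -194.6, 71.4]
ee_rot: [0.212, 0.977, 0.001, 0.001]
force: [3.8, 2.7, -0.4]
width: 0.173
grasp_force: 37.6
t: 8.97
tcp_pos: [590.6, -194.6, 71.4]
ee_rot: [0.212, 0.977, 0.001, 0.001]
force: [4.3, 3.6, -0.4]
width: 0.171
grasp_force: 37.7
t: 9.38
tcp_pos: [588.3, -168.3, 71.4]
ee_rot: [-0.094, 0.996, -0.0, 0.002]
force: [7.1, 2.2, -1.5]
width: 0.173
grasp_force: 37.8
t: 9.8
tcp_pos: [570.2, -146.1, 71.5]
ee_rot: [-0.389, 0.921, 0.0, 0.002]
force: [5.6, 8.4, -0.4]
width: 0.174
grasp_force: 37.9
```

```bash
python3 -m creep '[[[0.0016,0.0053,0,-7],[0.0016,0.0053,0,-7],[0.0016,0.0053,0,-7],[0.0016,0.0053,0,-7],[0.0016,0.0053,0,-7]]]' && python3 -m creep '[[[0.0016,0.0053,0,-7],[0.0016,0.0053,0,-7],[0.0016,0.0053,0,-7]]]'; python3 -c "
from rig import sense;s=sense();print(s['joints'][5],s['torque'])"
```

```text
t: 10.22
tcp_pos: [542.4, -138.3, 71.4]
ee_rot: [-0.648, 0.762, 0.001, 0.002]
force: [-0.0, 15.4, 2.9]
width: 0.173
grasp_force: 38.4
t: 10.47
tcp_pos: [525.0, -142.1, 71.4]
ee_rot: [0.776, -0.631, -0.002, -0.002]
force: [-3.1, 16.6, 7.3]
width: 0.176
grasp_force: 38.9
0.18946232569904103 [ 5.60507095  1.28857142 -0.2172504 ]
```

```bash
python3 - <<'E'
from h import *
f=grab_frame("scene");cv2.imwrite("pics/s2.png",cv2.resize(f["color"][180:400,240:460],None,fx=2.5,fy=2.5)[...,::-1])
E
```

```text
(no output)
```

View pics/s2.png

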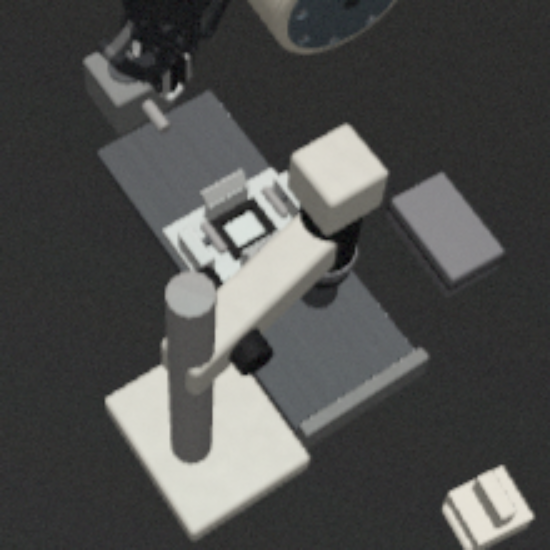

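The crop shows the carriage (245,225) well out of the lens but not yet at the stop pin (155,115). Winding on.

```bash
python3 -m creep '[[[0.0016,0.0053,0,-7],[0.0016,0.0053,0,-7],[0.0016,0.0053,0,-7],[0.0016,0.0053,0,-7]]]' && python3 -m creep '[[[0.0016,0.0053,0,-7],[0.0016,0.0053,0,-7],[0.0016,0.0053,0,-7]]]'; python3 - <<'E'
from h import *
import pickle
f=grab_frame("top");C=cloud(f);s=sense()
print(s["joints"],s["torque"])
# carriage: bright px 20..36mm high along stage axis
ya=np.array([-.075,.997]);o=np.array([529.5,23.1]);L=(C[...,:2]-o);Y=L@ya;X=L@np.array([.997,.075])
m=(abs(X)<55)&(C[...,2]>20)&(C[...,2]<60)&(Y>-150)&(Y<60)&(f["color"].min(2)>120)
y=Y[m];print(m.sum(),np.percentile(y,[0,1,5,50]),[ (a,int(((y>a)&(y<=a+10)).sum())) for a in range(-150,60,10)])
E
```

```text
t: 10.85
tcp_pos: [506.1, -156.6, 71.3]
ee_rot: [0.906, -0.424, -0.003, -0.001]
force: [-7.4, 13.9, 9.8]
width: 0.173
grasp_force: 39.2
t: 11.1
tcp_pos: [497.9, -172.2, 71.3]
ee_rot: [0.968, -0.252, -0.003, -0.001]
force: [-8.6, 11.9, 10.7]
width: 0.176
grasp_force: 39.3
[-0.03940876  0.32125206 -0.2258532  -0.00287358 -1.03026463  1.11050567] [3.78215299 3.21048737 0.25525197]Traceback (most recent call last):
  File "<stdin>", line 8, in <module>
    return _quantile_unchecked(
        a, q, axis, out, overwrite_input, method, keepdims, weights)
    return _ureduce(a,
                    func=_quantile_ureduce_func,
    ...<5 lines>...
                    overwrite_input=overwrite_input,
                    method=method)
    r = func(a, **kwargs)
    result = _quantile(arr,
                       quantiles=q,
    ...<2 lines>...
                       out=out,
                       weights=wgt)
    slices_having_nans = np.isnan(arr[-1, ...])
                                  ~~~^^^^^^^^^
IndexError: index -1 is out of bounds for axis 0 with size 0
```

```bash
python3 -m creep '[[[0.0016,0.0053,0,-7],[0.0016,0.0053,0,-7],[0.0016,0.0053,0,-7],[0.0016,0.0053,0,-7]]]' && python3 -m creep '[[[0.0016,0.0053,0,-7],[0.0016,0.0053,0,-7],[0.0016,0.0053,0,-7]]]'; python3 -c "
from rig import sense;s=sense();print(s['torque'])"
```

```text
t: 11.48
tcp_pos: [496.8, -195.4, 71.3]
ee_rot: [1.0, -0.01, -0.004, -0.001]
force: [-9.2, 7.0, 10.8]
width: 0.172
grasp_force: 39.1
t: 11.73
tcp_pos: [503.2, -211.5, 71.3]
ee_rot: [0.985, 0.172, -0.003, -0.001]
force: [-8.8, 4.1, 7.3]
width: 0.175
grasp_force: 38.9
[ 1.11576979  2.6048928  -0.03854386]
```

Turned about 494°; at most 46° remains, so I go more finely.

```bash
python3 -m creep '[[[0.0016,0.0053,0,-7],[0.0016,0.0053,0,-7],[0,0,0,0]]]' && python3 -m creep '[[[0.0016,0.0053,0,-7],[0.0016,0.0053,0,-7],[0,0,0,0]]]'; python3 -c "
from rig import sense;s=sense();print(s['torque'],s['joints'][5])"
```

```text
t: 11.98
tcp_pos: [511.2, -221.1, 71.3]
ee_rot: [0.957, 0.291, -0.003, -0.0]
force: [-6.9, -0.5, 5.6]
width: 0.175
grasp_force: 38.6
t: 12.23
tcp_pos: [520.6, -227.9, 71.4]
ee_rot: [0.914, 0.405, -0.003, -0.0]
force: [-5.7, -1.6, 4.2]
width: 0.176
grasp_force: 38.6
[-0.84631276  1.83129138  0.23569885] 2.5397355764174865
```

```bash
python3 -m creep '[[[0.0016,0.0053,0,-7],[0.0011,0.0038,0,-5],[0,0,0,0]]]' && python3 -m creep '[[[0.0011,0.0038,0,-5],[0,0,0,0],[0,0,0,0]]]'; python3 -c "
from rig import sense;s=sense();print(s['torque'],s['joints'][5])"
```

```text
t: 12.48
tcp_pos: [524.4, -229.0, 71.0]
ee_rot: [0.868, 0.497, -0.006, -0.005]
force: [-19.9, 8.9, 17.9]
width: 0.173
grasp_force: 41.0
t: 12.73
tcp_pos: [524.8, -228.6, 70.8]
ee_rot: [0.846, 0.532, -0.007, -0.008]
force: [-28.5, 15.7, 25.7]
width: 0.172
grasp_force: 42.9
[ 5.30479446  9.67420733 -0.02103774] 2.8347550117953872
```

```bash
python3 - <<'E'
from h import *
f=grab_frame("scene");cv2.imwrite("pics/s3.png",cv2.resize(f["color"][180:400,240:460],None,fx=2.5,fy=2.5)[...,::-1])
E
```

```text
(no output)
```

View pics/s3.png

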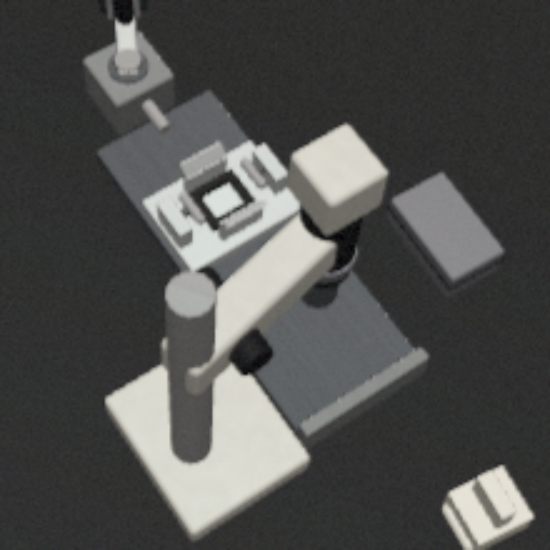

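The crop shows the carriage (220,205) fully out, and the handle force has jumped to about 32 N tangential, so this is the end stop. Releasing, rising and turning back.

```bash
python3 -m creep '[[[0,0,0,0],[0,0,0,0],[0,0,0,0],[0,0,0,0],[0,0,-0.005,0]]]' 0.07 && python3 -m creep '[[[0,0,-0.025,0],[0,0,-0.03,0],[0,0,-0.03,0],[0,0,-0.03,0],[0,0,-0.03,7]]]' && python3 -m creep '[[[0,0,0,7],[0,0,0,7],[0,0,0,7],[0,0,0,7],[0,0,0,7]]]' && python3 -m creep '[[[0,0,0,7],[0,0,0,7],[0,0,0,7],[0,0,0,7],[0,0,0,7]]]' && python3 -m creep '[[[0,0,0,7],[0,0,0,7],[0,0,0,7],[0,0,0,7],[0,0,0,7]]]' && python3 -m creep '[[[0,0,0,7],[0,0,0,7],[0,0,0,7],[0,0,0,7],[0,0,0,7]]]'; python3 - <<'E'
from h import *
s=sense();M=R.from_quat(s["ee_rot"]).as_matrix();print(s["tcp_pos"],np.degrees(np.arctan2(M[1,0],M[0,0])),s["joints"])
f=grab_frame("scene");C=cloud(f);ya=np.array([-.075,.997]);o=np.array([529.5,23.1]);L=(C[...,:2]-o);Y=L@ya;X=L@np.array([.997,.075])
m=(abs(X)<58)&(C[...,2]>20)&(C[...,2]<62)&(Y>-160)&(Y<30)
print(m.sum(),np.percentile(Y[m],[1,50,99]),np.percentile(X[m],[1,50,99]))
c=f["color"].min(2)
s2=(m&(abs(C[...,2]-40)<4)&(c>150));n,l,st,ce=cv2.connectedComponentsWithStats(s2.astype(np.uint8))
for i in range(1,n):
    if st[i,4]>30: q=C[l==i];print(st[i],q.mean(0),X[l==i].mean(),Y[l==i].mean())
E
```

```text
t: 13.2
tcp_pos: [535.1, -231.1, 75.5]
ee_rot: [0.846, 0.533, -0.001, -0.001]
force: [-0.5, 0.3, -0.3]
width: 0.82
grasp_force: 0.0
t: 13.62
tcp_pos: [535.5, -231.3, 223.3]
ee_rot: [0.877, 0.481, 0.0, 0.0]
force: [2.4, -1.1, -0.8]
width: 0.819
grasp_force: 0.0
t: 14.03
tcp_pos: [535.7, -231.3, 221.7]
ee_rot: [0.981, 0.192, 0.0, 0.0]
force: [-0.6, -0.0, 1.0]
width: 0.82
grasp_force: 0.0
t: 14.45
tcp_pos: [535.7, -231.3, 221.7]
ee_rot: [0.994, -0.112, 0.0, 0.0]
force: [0.6, 0.1, -0.0]
width: 0.817
grasp_force: 0.0
t: 14.87
tcp_pos: [535.8, -231.3, 221.7]
ee_rot: [0.914, -0.406, 0.0, 0.0]
force: [-0.2, -0.2, 0.3]
width: 0.819
grasp_force: 0.0
t: 15.28
tcp_pos: [535.7, -231.3, 221.7]
ee_rot: [0.75, -0.662, 0.0, -0.0]
force: [0.8, 0.1, 0.5]
width: 0.819
grasp_force: 0.0
[ 535.72120843 -231.26466357  221.66702635] -82.90441562381216 [-1.39573626e-01  3.24355596e-01  1.79088904e-01  2.39198467e-04
 -1.42510060e+00  2.63380319e-01]
2146 [-156.07668727  -57.61325987  -18.27503279] [-53.65705075   3.10527741  55.58908724]
```

```bash
python3 -m creep '[[[0,0,0,2.7],[-0.028,-0.0017,0,0],[-0.028,-0.0017,0,0],[-0.028,-0.0017,0,0],[-0.028,-0.0017,0,0]]]' && python3 -m creep '[[[-0.028,-0.0017,0,0],[-0.028,-0.0017,0,0],[-0.028,-0.0017,0,0],[0,0,0,0],[0,0,0,0]]]'; python3 - <<'E'
from h import *
import pickle
s,f=wrist();pickle.dump((s,f),open("w4.pkl","wb"));M=R.from_quat(s["ee_rot"]).as_matrix();print(s["tcp_pos"],np.degrees(np.arctan2(M[1,0],M[0,0])))
cv2.imwrite("pics/w4.png",f["color"][...,::-1])
C=wcloud(f);
for v,u in ((200,315),(180,315),(220,315),(160,315),(140,315)): print(u,v,C[v,u],f["color"][v,u])
E
```

```text
t: 15.75
tcp_pos: [533.0, -118.0, 221.6]
ee_rot: [0.737, -0.676, 0.0, -0.0]
force: [0.8, 0.5, 0.4]
width: 0.82
grasp_force: 0.0
t: 16.17
tcp_pos: [531.3, -33.6, 221.7]
ee_rot: [0.737, -0.675, 0.0, -0.0]
force: [-0.1, -0.1, 0.7]
width: 0.82
grasp_force: 0.0
[531.34139007 -33.59262815 221.71535179] -84.96591902634735
315 200 [539.91637463 -38.60416269  31.94615042] [246 251 249]
315 180 [541.48339281 -56.46248283  28.8751123 ] [226 235 233]
315 220 [538.36022742 -22.02001383  40.32118326] [44 43 43]
315 160 [543.03004578 -74.62176969  28.6434476 ] [235 242 240]
315 140 [544.78114432 -92.33792946  17.30879027] [ 95 102 110]
```

View pics/w4.png

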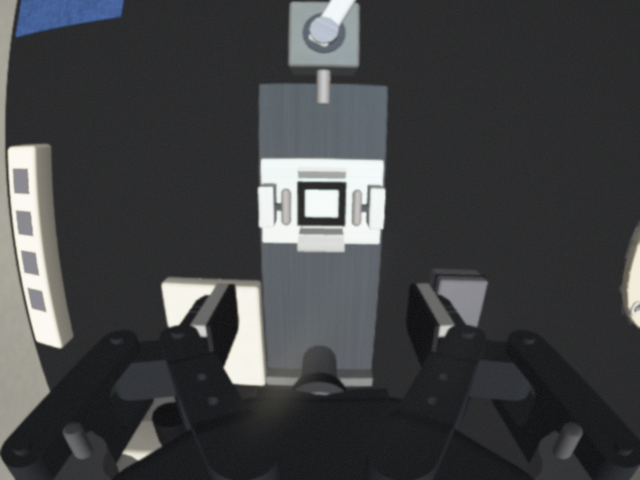

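The picture shows the chamber centre (seal frame) at (322,204), the rollers at (286,206) and (357,207), and the crank hub at (323,32).

```bash
python3 - <<'E'
from h import *
import pickle
s,f=pickle.load(open("w4.pkl","rb"));c=f["color"].max(2);z=wcloud(f)[...,2]
m=np.zeros_like(c);m[182:230,294:352]=((c<95)&(z>34))[182:230,294:352]
k,_=cv2.findContours(m,0,2);k=max(k,key=cv2.contourArea);r=cv2.minAreaRect(k);print(r,cv2.contourArea(k))
b=cv2.boxPoints(r);p=wcast(f,b[:,0],b[:,1],40.);print(p,p.mean(0));w=p[:,:2].astype(np.float32);print(cv2.minAreaRect(w))
print("rollers",wcast(f,[286,357],[206.5,207.5],55.),"hub",wcast(f,[323],[32],60.))
E
```

```text
((321.0, 203.0), (42.0, 46.0), 90.0) 1886.0
[[556.12546732 -54.94840131  40.        ]
 [515.8709667  -58.48970644  40.        ]
 [512.03627781 -20.55378539  40.        ]
 [553.32448806 -16.90405618  40.        ]] [534.33929997 -37.72398733  40.        ]
((534.3596801757812, -37.72645568847656), (41.44921112060547, 38.143211364746094), 5.051609992980957)
rollers [[563.95446937 -35.30385171  55.        ]
 [503.68480224 -39.75114957  55.        ]] hub [[ 545.46367975 -183.97727251   60.        ]]
```

```bash
python3 -m creep '[[[-0.005,0.026,0,0],[-0.005,0.026,0,0],[-0.005,0.026,0,0],[-0.005,0.026,0,0],[-0.005,0.026,0,0]]]' 0.085 && python3 -m creep '[[[-0.005,0.026,0,0],[-0.005,0.026,0,0],[0,0,0,0],[-0.024,-0.002,0,0],[-0.024,-0.002,0,0]]]' && python3 -m creep '[[[-0.024,-0.002,0,0],[-0.024,-0.002,0,0],[-0.024,-0.002,0,0],[-0.024,-0.002,0,0],[-0.024,-0.002,0,0]]]' && python3 -m creep '[[[-0.024,-0.002,0,0],[-0.024,-0.002,0,0],[-0.024,-0.002,0,0],[0,0,0,0],[0,0,0,5]]]' && python3 -c "
from rig import sense;s=sense();print(s['tcp_pos'],s['ee_rot'],s['joints'])"
```

```text
t: 16.63
tcp_pos: [398.4, -21.6, 221.3]
ee_rot: [0.736, -0.677, 0.0, 0.0]
force: [-0.0, -0.2, 0.3]
width: 0.989
grasp_force: 0.0
t: 17.05
tcp_pos: [346.9, 32.5, 221.9]
ee_rot: [0.735, -0.678, 0.0, -0.001]
force: [1.3, 0.5, 0.0]
width: 0.998
grasp_force: 0.0
t: 17.47
tcp_pos: [347.3, 154.2, 221.6]
ee_rot: [0.736, -0.677, 0.0, -0.0]
force: [1.2, -0.3, 0.8]
width: 0.995
grasp_force: 0.0
t: 17.88
tcp_pos: [347.4, 226.3, 221.1]
ee_rot: [-0.706, 0.708, -0.0, -0.0]
force: [-0.7, 0.2, 0.5]
width: 0.993
grasp_force: 0.0
[347.44388159 226.27840204 221.09444525] [-7.06223669e-01  7.07988682e-01 -1.67294887e-04 -3.56484481e-04] [ 9.59029061e-01 -1.24475414e-02 -2.27926134e-01  2.10266210e-04
 -1.35607805e+00 -9.61570048e-01]
```

```bash
python3 -m creep '[[[-0.014,-0.0226,0.005,0],[-0.014,-0.0226,0.005,0],[-0.014,-0.0226,0.005,0],[-0.014,-0.0226,0.005,0],[-0.014,-0.0226,0.005,0]]]' && python3 -m creep '[[[-0.014,-0.0226,0.005,0],[0,0,0,0],[0,0,0,0],[0,0,0,0]]]'; python3 - <<'E'
from h import *
s,f=wrist();M=R.from_quat(s["ee_rot"]).as_matrix();print(s["tcp_pos"],np.degrees(np.arctan2(M[1,0],M[0,0])))
C=wcloud(f);z=C[...,2];d=np.hypot(C[...,0]-483,C[...,1]-283)<42
for lo,hi in((46,60),(21,32)):
    m=d&(z>lo)&(z<hi);q=C[m];print(lo,len(q),np.median(q,0),cv2.minAreaRect(q[:,:2].astype(np.float32)),np.argwhere(m).mean(0)[::-1])
cv2.imwrite("pics/w5.png",f["color"][...,::-1])
E
```

```text
t: 18.3
tcp_pos: [462.2, 294.9, 196.0]
ee_rot: [-0.705, 0.709, -0.0, 0.0]
force: [-0.2, 0.7, 0.8]
width: 0.996
grasp_force: 0.0
t: 18.63
tcp_pos: [483.2, 308.3, 191.2]
ee_rot: [-0.705, 0.709, -0.0, -0.0]
force: [-0.2, 0.2, 0.4]
width: 0.997
grasp_force: 0.0
[483.24387749 308.30172311 191.2355513 ] -90.28172074128564
46 830 [483.16515981 283.8777893   51.36280872] ((483.19342041015625, 284.6169128417969), (36.73828887939453, 13.822020530700684), 86.95508575439453) [323.91807229 188.23373494]
21 2141 [486.25253266 283.29858257  25.52309252] ((483.64544677734375, 285.0290832519531), (44.515872955322266, 48.166748046875), 87.24351501464844) [323.40401681 182.85193835]
```

View pics/w5.png

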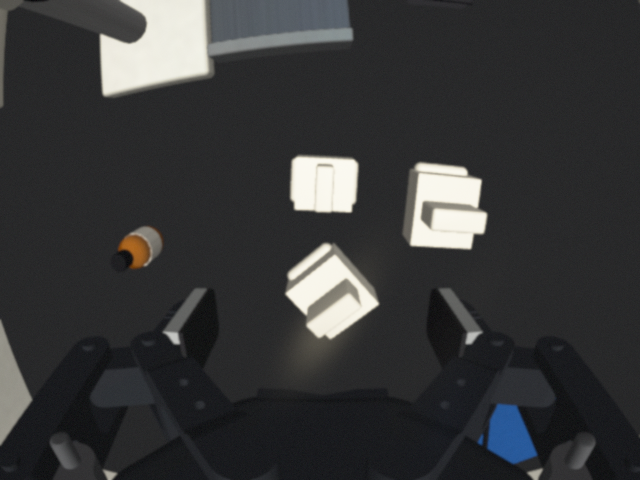

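The picture shows the smallest cover at (324,185), with its rib along the image vertical. The bigger ones are at (330,290) and (445,205). The cover is at (483.4,284.8), rib axis at 87°. Turning 2.7° and going down to grip the rib.

```bash
python3 -m creep '[[[0.012,0,0,2.7],[0.0117,0,0,0],[0,0,0.03,0],[0,0,0.03,0],[0,0,0.03,0]]]' && python3 -m creep '[[[0,0,0.03,0],[0,0,0.025,0],[0,0,0.015,0],[0,0,0,0],[0,0,0,0]]]' && python3 -m creep '[[[0,0,0,0],[0,0,0,0],[0,0,0,0],[0,0,0,0],[0,0,0,0]]]' 0.010 && python3 -m creep '[[[0,0,0,0],[0,0,0,0],[0,0,0,0],[0,0,0,0],[0,0,0,0]]]'; python3 -c "
from rig import sense;s=sense();print(s['tcp_pos'],s['ee_rot'],s['joints'])"
```

```text
t: 19.1
tcp_pos: [482.2, 284.9, 101.9]
ee_rot: [-0.689, 0.725, 0.0, 0.002]
force: [-0.6, -0.3, -1.2]
width: 0.999
grasp_force: 0.0
t: 19.52
tcp_pos: [482.0, 284.9, 31.9]
ee_rot: [-0.689, 0.725, -0.0, -0.0]
force: [0.9, -0.5, 1.1]
width: 0.996
grasp_force: 0.0
t: 19.93
tcp_pos: [482.4, 285.8, 31.9]
ee_rot: [-0.689, 0.725, 0.0, 0.001]
force: [0.3, -0.2, -0.1]
width: 0.291
grasp_force: 0.0
t: 20.35
tcp_pos: [482.4, 285.8, 31.7]
ee_rot: [-0.689, 0.725, -0.0, 0.0]
force: [-1.4, -0.8, 4.9]
width: 0.152
grasp_force: 59.3
[482.44668316 285.80026197  31.74669789] [-6.88784123e-01  7.24966385e-01 -6.21691350e-05  4.10495571e-04] [ 8.13874852e-01  4.16889218e-01 -1.95785241e-01  2.06105545e-04
 -9.57308806e-01 -8.65168478e-01]
```

```bash
python3 -m creep '[[[0,0,-0.01,0],[0,0,-0.03,0],[0,0,-0.04,0],[0,0,-0.04,0],[0,0,-0.04,0]]]' && python3 -m creep '[[[0,0,-0.03,-3.6],[0,0,0,-3.6],[0.0083,0.0227,0,0],[0.0083,0.0227,0,0],[0.0083,0.0227,0,0]]]' && python3 -m creep '[[[0.0083,0.0227,0,0],[0.0083,0.0227,0,0],[0.0083,0.0227,0,0],[0,0,0,0],[0.024,0.002,0,0]]]' && python3 -m creep '[[[0.024,0.002,0,0],[0.024,0.002,0,0],[0.024,0.002,0,0],[0.024,0.002,0,0],[0.024,0.002,0,0]]]' && python3 -m creep '[[[0.024,0.002,0,0],[0.024,0.002,0,0],[0.024,0.002,0,0],[0.024,0.002,0,0],[0,0,0,0]]]'; python3 -c "
from rig import sense;s=sense();print(s['tcp_pos'],s['ee_rot'],s['joints'])"
```

```text
t: 20.77
tcp_pos: [481.5, 284.9, 193.0]
ee_rot: [-0.689, 0.725, 0.0, -0.001]
force: [1.1, 1.2, -1.7]
width: 0.149
grasp_force: 58.7
t: 21.18
tcp_pos: [414.9, 254.9, 220.8]
ee_rot: [0.733, -0.681, -0.0, 0.001]
force: [-0.4, 0.2, -0.6]
width: 0.146
grasp_force: 58.9
t: 21.6
tcp_pos: [349.1, 203.0, 221.4]
ee_rot: [0.734, -0.679, -0.0, -0.0]
force: [1.3, 0.6, -0.6]
width: 0.148
grasp_force: 59.1
t: 22.02
tcp_pos: [348.3, 80.0, 221.3]
ee_rot: [0.733, -0.68, -0.0, 0.0]
force: [-0.1, -0.6, -0.5]
width: 0.15
grasp_force: 59.1
t: 22.43
tcp_pos: [347.2, -17.9, 221.3]
ee_rot: [0.732, -0.681, -0.0, 0.001]
force: [-0.3, 0.3, -1.4]
width: 0.152
grasp_force: 59.1
[347.19975872 -17.87151945 221.34535377] [ 7.31833871e-01 -6.81482746e-01 -1.05759770e-05  6.72981105e-04] [ 4.09359443e-01 -1.56323933e-01 -3.55201824e-01  5.29470867e-04
 -1.37316045e+00 -3.38241415e-01]
```

```bash
python3 -m creep '[[[0.004,-0.0231,0,0],[0.004,-0.0231,0,0],[0.004,-0.0231,0,0],[0.004,-0.0231,0,0],[0.004,-0.0231,0,0]]]' && python3 -m creep '[[[0.004,-0.0231,0,0],[0.004,-0.0231,0,0],[0.004,-0.0231,0,0],[0,0,0,0],[0,0,0,0]]]'; python3 - <<'E'
from h import *
s,f=wrist();M=R.from_quat(s["ee_rot"]).as_matrix();t=s["tcp_pos"];print(t,np.degrees(np.arctan2(M[1,0],M[0,0])),M[:,2])
C=wcloud(f);z=C[...,2]
B=t[2]-32+26   # cover's block top
d=np.hypot(C[...,0]-t[0],C[...,1]-t[1])<45
m=d&(abs(z-B)<5)&(f["color"].min(2)>100);q=C[m];print("block top",len(q),np.median(q[:,2]),cv2.minAreaRect(q[:,:2].astype(np.float32)) if len(q) else "")
# carriage plate & housings visible
L=C[...,:2]-np.array([534.2,-37.7]);X=L@np.array([.9972,.075]);Y=L@np.array([-.075,.9972])
m=(abs(X)<62)&(abs(Y)<50)&(z>22)&(z<33)&(f["color"].min(2)>120);print("plate X,Y range",len(X[m]),np.percentile(X[m],[1,99]),np.percentile(Y[m],[1,99]))
m=(abs(X)<62)&(abs(Y)<30)&(z>51)&(z<62);print("housings",[(np.percentile(X[m&k],[2,98]),np.percentile(Y[m&k],[2,98])) for k in (X<-36,X>36) if (m&k).sum()>5])
E
```

```text
t: 22.85
tcp_pos: [465.5, -26.5, 221.0]
ee_rot: [0.733, -0.68, -0.0, 0.0]
force: [-0.8, 0.9, -0.8]
width: 0.151
grasp_force: 59.1
t: 23.27
tcp_pos: [534.9, -33.2, 220.1]
ee_rot: [0.733, -0.681, -0.001, 0.001]
force: [-1.1, -0.3, -0.7]
width: 0.149
grasp_force: 59.2
[534.88665946 -33.15147798 220.05949758] -85.78861871097796 [-2.66872960e-03 -1.81223113e-04 -9.99996423e-01]
block top 4073 213.7752011558849 ((536.71923828125, -42.630924224853516), (48.535282135009766, 27.938770294189453), 4.741626262664795)
plate X,Y range 4276 [-54.75046135  54.44227899] [-38.94988513  27.4474716 ]
housings [(array([-53.11185204, -37.08642444]), array([-16.5379336 ,  17.63511623])), (array([37.18495251, 53.26446883]), array([-16.79684625,  17.42888929]))]
```

```bash
python3 -m creep '[[[0.0029,0.0014,0.025,0],[0,0,0.025,0],[0,0,0.025,0],[0,0,0.025,0],[0,0,0.015,0]]]' && python3 -m creep '[[[0,0,0,0],[0,0,0,0],[0,0,0,0]]]'; cat > al.py <<'E'
from h import *
s,f=wrist();M=R.from_quat(s["ee_rot"]).as_matrix();t=s["tcp_pos"];print(t,np.degrees(np.arctan2(M[1,0],M[0,0])),M[:2,2],s["force"])
C=wcloud(f);z=C[...,2];br=f["color"].min(2)
B=t[2]-32+26
L=C[...,:2]-np.array([534.2,-37.4]);X=L@np.array([.9972,.075]);Y=L@np.array([-.075,.9972])
m=(abs(X)<32)&(abs(Y)<32)&(abs(z-B)<5)&(br>100);print("block",m.sum(),np.median(z[m]),X[m].min(),X[m].max(),Y[m].min(),Y[m].max())
for k in(X<-36,X>36):
    m=k&(abs(X)<62)&(abs(Y)<30)&(z>51)&(z<62);print("housing",m.sum(),np.percentile(X[m],[2,98]),np.percentile(Y[m],[2,98]) if m.sum() else "")
m=(abs(X)<62)&(abs(Y)<50)&(z>22)&(z<33)&(br>120);print("plate",np.percentile(X[m],[1,99]),np.percentile(Y[m],[1]))
E
python3 al.py
```

```text
t: 23.73
tcp_pos: [531.0, -36.0, 104.2]
ee_rot: [0.733, -0.68, -0.001, 0.001]
force: [-1.0, 0.3, -1.3]
width: 0.148
grasp_force: 59.2
t: 23.98
tcp_pos: [534.1, -36.1, 108.1]
ee_rot: [0.733, -0.68, 0.001, -0.001]
force: [-0.4, -0.0, -1.0]
width: 0.15
grasp_force: 59.2
[534.09424365 -36.10749158 108.08766021] -85.7114090359726 [ 2.69805019e-03 -4.10639046e-05] [-0.37590309 -0.02009187 -0.98493606]
block 4061 101.80508558466346 -22.905002135958345 25.314477894603982 -22.43392015979924 5.6484431644131385
housing 1497 [-53.43367296 -37.41550264] [-17.02480889  17.33315218]
housing 1505 [37.17953811 53.13988595] [-17.26356104  17.31529334]
plate [-54.79605058  54.69989653] [-39.18481822]
```

```bash
python3 -m creep '[[[0,0.001,0.005,0],[0,0,0.005,0],[0,0,0.005,0],[0,0,0.004,0],[0,0,0,0]]]' && python3 -m creep '[[[0,0,0.002,0],[0,0,0.002,0],[0,0,0.002,0],[0,0,0,0],[0,0,0,0]]]' && python3 -m creep '[[[0,0,0.002,0],[0,0,0.002,0],[0,0,0,0],[0,0,0,0]]]'; python3 -c "
from rig import sense;s=sense();print(s['tcp_pos'],s['ee_rot'],s['torque'])"
```

```text
t: 24.45
tcp_pos: [532.5, -36.3, 86.6]
ee_rot: [0.733, -0.68, -0.0, 0.0]
force: [0.4, 0.7, -1.8]
width: 0.148
grasp_force: 59.2
t: 24.87
tcp_pos: [533.3, -36.4, 83.0]
ee_rot: [0.733, -0.68, 0.001, -0.001]
force: [-2.3, 1.3, 7.7]
width: 0.147
grasp_force: 60.7
t: 25.2
tcp_pos: [532.5, -36.4, 76.8]
ee_rot: [0.733, -0.68, -0.0, 0.0]
force: [2.2, -2.2, -5.7]
width: 0.15
grasp_force: 58.7
[532.47955849 -36.35465218  76.83725652] [ 7.32824228e-01 -6.80417997e-01 -1.75557868e-05  2.69422022e-05] [-0.39322655 -0.8549645   0.0547416 ]
```

It has snapped past (force dropped and now pulls down). Pressing on.

```bash
python3 -m creep '[[[0,0,0.002,0],[0,0,0.002,0],[0,0,0.002,0],[0,0,0.001,0],[0,0,0,0]]]' && python3 -m creep '[[[0,0,0.002,0],[0,0,0.001,0],[0,0,0,0],[0,0,0,0]]]'; python3 al.py
```

```text
t: 25.62
tcp_pos: [532.5, -36.4, 70.8]
ee_rot: [0.733, -0.68, 0.0, 0.0]
force: [-0.3, -0.2, 2.4]
width: 0.15
grasp_force: 60.2
t: 25.95
tcp_pos: [532.6, -36.4, 68.6]
ee_rot: [0.733, -0.68, 0.0, -0.0]
force: [-3.7, 0.2, 8.2]
width: 0.149
grasp_force: 61.1
[532.62186083 -36.3620972   68.57182295] -85.71993862964625 [ 0.00110647 -0.00027449] [-3.74865522  0.22575792  8.20884894]
block 4827 62.27955908321354 -31.902662427867394 30.446403246650554 -31.992748244856557 5.711614481978476
housing 2124 [-53.45066673 -37.53284002] [-16.85091165  17.51909817]
housing 2089 [37.44624958 53.19816703] [-16.98296817  17.0996405 ]
plate [-54.58585617  54.25368608] [-39.18759245]
```

```bash
python3 -m creep '[[[0,0,0.0008,0],[0,0,0,0],[0,0,0,0],[0,0,0,0],[0,0,0,0]]]' && python3 -m creep '[[[0,0,0,0],[0,0,0,0],[0,0,0,0],[0,0,0,0],[0,0,0,0]]]' && python3 -c "
from rig import job_done;print(job_done())"
```

```text
t: 26.42
tcp_pos: [532.6, -36.4, 68.1]
ee_rot: [0.733, -0.68, 0.001, -0.0]
force: [-3.4, 0.4, 9.9]
width: 0.149
grasp_force: 61.3
t: 26.83
tcp_pos: [532.6, -36.4, 68.0]
ee_rot: [0.733, -0.68, 0.001, -0.0]
force: [-3.8, 0.1, 8.8]
width: 0.149
grasp_force: 61.3
the job is handed in; nothing more can be done
None
```

The job is handed in: the carriage is wound out to its end stop, the smallest cover is snapped onto the chamber, and the gripper is still pressing it with about 9 N (roughly 3 mm of seal squeeze, estimated from force and height). The hand-in returned no verdict.

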